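Open the sprung filler cap of the oil tank

TASK

Open the oil tank for filling: push its sprung cap down far enough to clear the catch, twist it anticlockwise while holding it down until it is free, and lift it out. Then set the cap gently down on the bored wooden block, upright, with its foot in the bore and its disc flat on the wood. Never force the cap in its seat (no more than 25 N, pushing or twisting), and leave the other things on the bench where they are.

Things in the scene. Friction and masses are not known exactly. Their poses are not given: they have to be found in the camera images.
- tank: Grey round oil tank, fixed to the bench by a flange 112 mm across; body 92 mm across, 55 mm high, with an aluminium neck 64 mm across on top that ends 95 mm above the bench. Origin under its centre, at bench height; z up, x along the slot in the neck. Two small ribs on the tank's shoulder mark both ends of that slot line.
- neck_top (a point): Centre of the flat top of the tank's neck, on the turning axis of the cap, 95 mm above the bench; x along the slot.
- slot (a point): Middle of the neck's 10 mm top plate, which has a keyhole slot 51 x 13 mm along x. The cap's foot can leave only through this slot, lying along it. The cap is free after 60 degrees (1.05 rad) anticlockwise seen from above, at a stop, its x along the tank's x; let up there, the spring lifts it to about 12 mm above its locked height and it pulls straight up.
- cap: Black filler cap, loose, 0.08 to 0.17 kg. From below: steel foot, steel stem 16 mm across, black disc 64 mm across and 8 mm thick (33 to 41 mm above the origin), upright black grip bar 50 mm long along x, 14 mm wide along y, 30 mm high (top 71 mm above the origin). Origin: centre of the foot's underside; z up. It starts locked, its x axis 60 degrees clockwise (from above) of the tank's x.
- cap_foot (a point): Centre of the cap's foot (44 x 10 x 7 mm, long along x), 3.5 mm above the cap's origin. A spring lifts it with 6 N when locked, plus 0.3 N per mm pushed down. A catch bars turning until pushed down 1.5 to 11.5 mm: this differs by tank, unseen. 1.8 mm past that the foot meets a hard floor where force rises steeply; it may be turned pressed lightly on the floor (12 to 16 N in all).
- cap_grip (a point): Point to grip the cap: on its axis inside the grip bar, 63 mm above the cap's origin, 8 mm below the bar's top and 22 mm above the disc's top. x along the bar; the fingers close along y on 14 mm.
- cap_disc (a point): Centre of the underside of the cap's disc, 33 mm above the cap's origin: the face that rests on the wooden block at the end.
- cap_block: Pale pine block 86 x 86 x 40 mm, fixed on the bench, with an upright round through bore 52 mm across at its centre. Origin: under its centre.
- bore_top (a point): Centre of the bore's mouth in the block's top face, 40 mm above the bench.
- mug: White mug, 83 x 113 x 93 mm, standing loose; origin under its centre. Leave alone.
- wax_tin: Round tin 75 mm across and 58 mm high, standing loose; origin under its centre. Leave alone.
- pine_offcut: Small brown wood block 35 x 91 x 36 mm, lying loose; origin under its centre. Leave alone.

How it is judged:
On the way:
1. the cap has been turned free, and rises through the slot in the neck (angle between the x axis of cap and the x axis of tank, either way round below 0.2 rad and horizontal distance between cap and tank below 0.01 m and z of cap in the frame of tank above 0.082 m), for 0.05 s.
At the end, for the whole second after the job is handed in: The cap stands upright (within 0.1 rad) and at rest on the wooden block, its foot in the bore, its disc's centre within 6 mm of the bore's axis and its underside within 4 mm of the block's top (horizontal distance between cap_disc and bore_top below 0.006 m and height (world z) of cap_disc between 0.036 and 0.044 m and angle between cap's own z axis and vertical below 0.1 rad and linear speed of cap below 0.02 m/s); the robot touches nothing.
It fails at once if the cap is forced against the tank (more than 25 N between cap and tank) (contact force between cap and tank above 25 N).
It fails at once if the cap hits the wooden block or is pressed on it hard (more than 40 N) (contact force between cap and cap_block above 40 N).
It fails at once if the mug, the tin or the wood offcut is moved more than 30 mm (distance of any of mug, wax_tin, pine_offcut from where it was at the start of the episode above 0.03 m).
It also fails if it takes over 58 s, if anything falls off the work surface, if the arm or the gripper's body presses on something with over 40 N, if the wrist force passes 120 N, or if a joint passes its speed limit or range.

ROBOT

A 6-joint arm with a two-finger parallel gripper is mounted at the origin on the work surface; the furniture and walls round the work are solid. World frame = base frame: x ahead of the robot, y to its left, z up, the work surface at z = 0. Lengths are in m, angles in rad, forces in N, time in s.
With the tool pointing down it reaches from about 0.2 to 0.875 m from the base axis. Payload 3.4 kg.
Tool frame: the origin (TCP) lies at the very end of the fingers, on their centre line; the grasp point (between the pads) lies 19 mm behind it; z points along the fingers, y is the direction in which the jaws open and shut (so a half turn about z gives the same grasp; the last joint's range is limited). The gripper opens to 94 mm and grips with 3 to 60 N. Pads are 16 mm wide; open, the fingers measure 119 mm over their backs; the gripper's body (75 mm by 177 mm) begins 78 mm behind the grasp point.
Start: joints at [1.09, 0.276, 1.505, -0, 1.361, -0.121], TCP at [0.202, 0.538, 0.205] pointing down, gripper open.
Joint ranges: [-2.89, 2.89], [-0.75, 2.08], [0.22, 2.7], [-1.18, 4.32], [0.11, 2.71], [-2.7, 2.7]. Speed limits (rad/s): [2.57, 2.57, 3.14, 3.14, 3.14, 3.14].

INTERFACE

Orientations are given as a 3x3 rotation matrix whose columns are the frame's x, y, z axes.
In Python, from station import readout, vision, r gives the robot as it stands. The module is installed in compiled form; this text tells all that it offers.
- The arm moves only by the tool arm_command, never from a script. Its argument "motion" is a list of rows, each an object with "slide": the shift along the tool's x, y, z in mm, a list of three; "turn": the turn, a rotation vector about the tool's x, y, z in rad, a list of three. A call has 1 to 8 rows; each row shifts and turns the commanded pose from where the row before left it, along the tool's axes as they then stand; what a row does not reach is not made up. A row lasts 1/10 s, in which the tool goes at most 50 mm and 8.59 degrees, less where a joint would pass 70% of its speed; a pose out of reach is approached as far as the arm can. A call with a gripper value outside its range is refused whole. "grip" is the closure in counts, from 0 (fully open) to 255 (shut), set as the call begins (left out, the last holds). The fingers move at their own pace and stop on an object; "squeeze" is the grip in N (left out, the last holds). Time passes only in rows, so rows that do not move let the fingers close. It gives the time, the measured TCP pose, the force and the opening at its end, in the units of the state.
- readout.sense(): the state, without advancing time (a new reading comes with each control period).
- vision.read_camera(name): name is "scene" or "side" or "wrist"; returns the picture (400x640x3 uint8, red, green, blue); there is no depth.
- vision.calibration(name): a dict with "fx", "fy", "cx", "cy" (pixels), "k1" (the pictures are not rectified: a ray, as slopes to the right and down, at radius r is drawn at 1 + k1 r^2 times it, then the intrinsics apply), "cam_to_world" (4x4, takes a point from camera to world coordinates); the wrist camera has in their place "hand_eye" (4x4, takes a point from camera to tool coordinates, whose origin is the TCP and whose axes are the flange's). Camera axes: x right, y down, z forward; pixel columns grow to the right and rows downward; lengths in m; the calibration is good to about 2 mm. A picture is of the moment at which its call begins: read the wrist's pose just before it. calibration takes no time and is no camera call.
- r.sign_off(): hands the job in, once; it reports no verdict.
The state is a dict: "clock": time; "joint_pos": joint angles; "qvel": joint speeds; "joint_torque": joint torques, N m; "position": TCP position; "orientation": TCP orientation; "contact_force": force on the tool from outside, world axes, zero at the start; "moment": the same for the moment, N m; "width": finger opening in m.
Only numpy, scipy, OpenCV 4.12 (cv2) and the standard library are available. Lean on these libraries where they do the work, as an engineer would, in place of code of your own. Each camera call takes 0.05 s, during which the arm holds its last target.

## Working session

There is one attempt and no reset: what is moved stays moved. The work goes in short steps, Python scripts to look and compute and a tool call to move; the robot and the scene stay as the last step left them, time stands still between calls to the robot, and variables do not carry over. Pictures are saved under pics/ and viewed, and the job is handed in when it is done.

Besides the shell and the picture viewer there is one more tool, called after "Call:" as name([rows], argument=value, ...), one row to a line, values as JSON. arm_command: Moves the arm, as the interface text tells. Its arguments: {"type":"object","properties":{"motion":{"type":"array"},"grip":{"type":"number"},"squeeze":{"type":"number"}},"required":["motion"]}

```bash
mkdir -p pics; python3 - <<'E'
from station import readout, vision, r
import cv2, numpy as np
np.set_printoptions(precision=4,suppress=True)
s=readout.sense()
for k,v in s.items(): print(k,np.array(v))
for n in ["scene","side","wrist"]:
    im=vision.read_camera(n); cv2.imwrite(f"pics/{n}0.png",im[:,:,::-1]); print(n,vision.calibration(n))
E
```

```text
clock 0.0
joint_pos [ 1.09    0.2766  1.5061 -0.      1.3607 -0.121 ]
qvel [-0.0008 -0.0016  0.0001 -0.0008  0.0005  0.0014]
joint_torque [  0.0013 -40.4582 -23.7231   0.0704   0.0346  -0.0002]
position [0.2022 0.5377 0.2046]
orientation [[-0.936   0.3521 -0.0008]
 [ 0.3521  0.936  -0.0016]
 [ 0.0002 -0.0018 -1.    ]]
contact_force [-0.2863  0.5346  0.2683]
moment [-0.0574 -0.0138  0.0275]
width 0.09401761303078085
scene {'fx': 456.7635726825773, 'fy': 456.7635726825773, 'cx': 320.74686377476024, 'cy': 194.47413260682924, 'k1': -0.10980616313513145, 'cam_to_world': array([[ 0.6205, -0.485 ,  0.6162, -0.1217],
       [-0.7842, -0.3895,  0.4831, -0.3986],
       [ 0.0057, -0.783 , -0.622 ,  0.6753],
       [ 0.    ,  0.    ,  0.    ,  1.    ]])}
side {'fx': 397.7865481270272, 'fy': 397.7865481270272, 'cx': 316.30622950321805, 'cy': 199.65998505661574, 'k1': -0.09168583957999979, 'cam_to_world': array([[-0.998 ,  0.028 , -0.0563,  0.4874],
       [ 0.0629,  0.4244, -0.9033,  0.794 ],
       [-0.0014, -0.9051, -0.4253,  0.476 ],
       [ 0.    ,  0.    ,  0.    ,  1.    ]])}
wrist {'fx': 325.55129040919405, 'fy': 325.55129040919405, 'cx': 315.42839258294066, 'cy': 199.3610567672893, 'k1': -0.031783271140633854, 'hand_eye': array([[ 0.0007, -0.9684, -0.2493,  0.0716],
       [ 1.    ,  0.001 , -0.0013, -0.0002],
       [ 0.0015, -0.2493,  0.9684, -0.1786],
       [ 0.    ,  0.    ,  0.    ,  1.    ]])}
```

View pics/scene0.png

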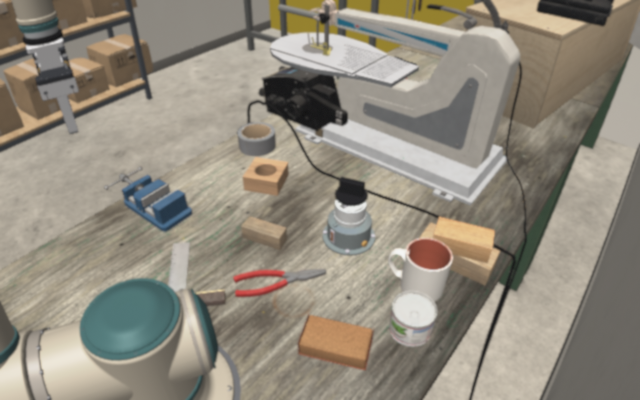

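View pics/side0.png

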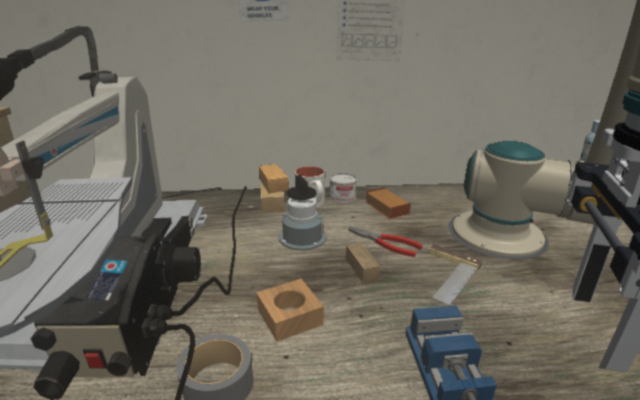

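View pics/wrist0.png

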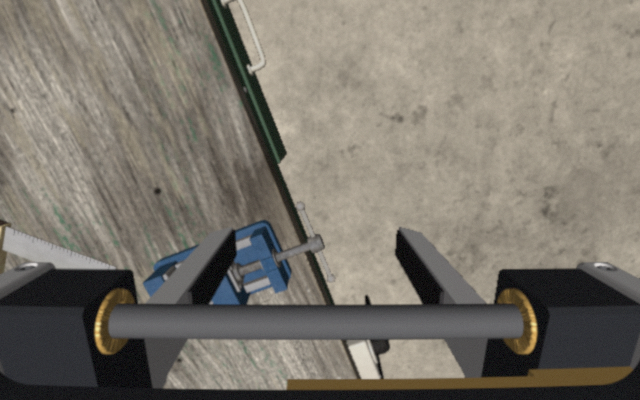

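The pictures show the tank with its black cap (scene about (350,215), side about (303,215)), the bored block (scene (266,172), side (291,303)), the mug and the tin. I'll zoom in to measure them.

```bash
cat > h.py <<'E'
import numpy as np, cv2
from station import readout, vision, r
np.set_printoptions(precision=4,suppress=True)
def K(c): return np.array([[c['fx'],0,c['cx']],[0,c['fy'],c['cy']],[0,0,1.]])
def D(c): return np.array([c['k1'],0,0,0,0.])
def proj(c,T,P):
    W=np.linalg.inv(T); P=np.atleast_2d(P)
    return cv2.projectPoints(P.astype(float),cv2.Rodrigues(W[:3,:3])[0],W[:3,3],K(c),D(c))[0].reshape(-1,2)
def ray(c,T,uv):
    p=cv2.undistortPoints(np.array([[uv]],float),K(c),D(c)).ravel()
    return T[:3,3],T[:3,:3]@np.array([p[0],p[1],1])
def atz(c,T,uv,z):
    o,d=ray(c,T,uv); return o+d*(z-o[2])/d[2]
def tool():
    s=readout.sense(); T=np.eye(4); T[:3,:3]=s['orientation']; T[:3,3]=s['position']; return T
def wristT(): return tool()@vision.calibration('wrist')['hand_eye']
def circ(x,y,z,rad,n=60):
    a=np.linspace(0,2*np.pi,n); return np.c_[x+rad*np.cos(a),y+rad*np.sin(a),0*a+z]
E
python3 - <<'E'
from h import *
a=cv2.imread('pics/scene0.png'); b=cv2.imread('pics/side0.png')
A=cv2.resize(a[140:270,220:480],None,fx=3,fy=3,interpolation=cv2.INTER_CUBIC)
B=cv2.resize(b[160:350,210:400],None,fx=3,fy=3,interpolation=cv2.INTER_CUBIC)
cv2.imwrite('pics/sz.png',A);cv2.imwrite('pics/dz.png',B)
c=vision.calibration('scene');T=c['cam_to_world']
print(atz(c,T,(348,245),0),atz(c,T,(266,176),.04))
c=vision.calibration('side');T=c['cam_to_world']
print(atz(c,T,(303,240),0),atz(c,T,(291,299),.04))
E
```

```text
[ 0.4498 -0.0238  0.    ] [0.4818 0.239  0.04  ]
[0.4689 0.0002 0.    ] [0.4972 0.2591 0.04  ]
```

View pics/sz.png

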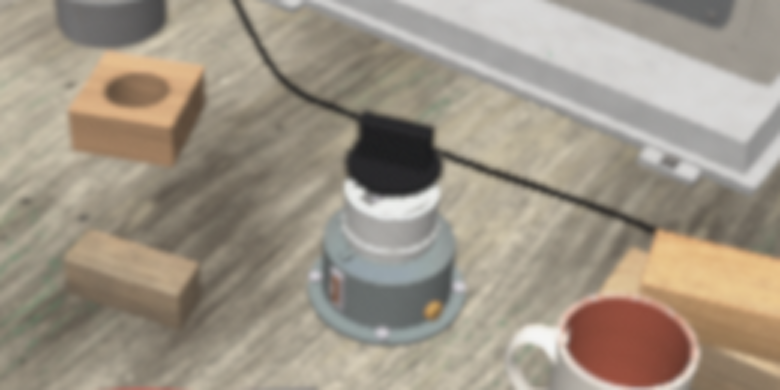

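View pics/dz.png

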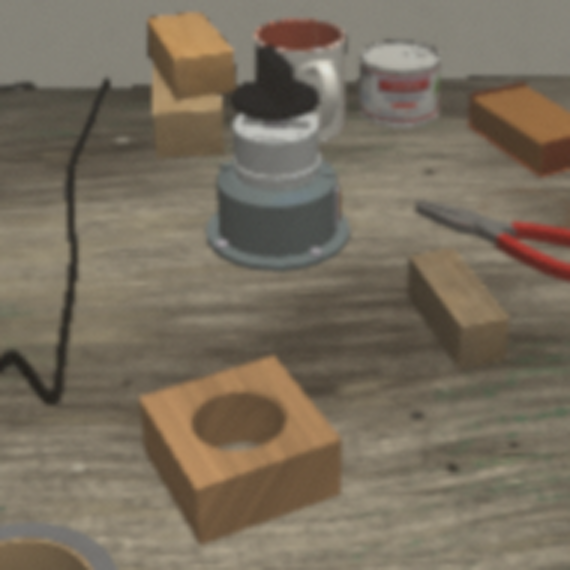

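```bash
python3 - <<'E'
from h import *
c=vision.calibration('scene');T=c['cam_to_world']
p=atz(c,T,(341,179.3),.148);q=atz(c,T,(364.3,182.7),.148);print(p,q,np.linalg.norm(p-q),np.degrees(np.arctan2(*(q-p)[1::-1])))
# midpoint by two views: triangulate bore centre, bar top centre
def tri(u1,u2):
    o=[];A=np.zeros((3,3));b=np.zeros(3)
    for n,u in(('scene',u1),('side',u2)):
        c=vision.calibration(n);O,d=ray(c,c['cam_to_world'],u);d/=np.linalg.norm(d);P=np.eye(3)-np.outer(d,d);A+=P;b+=P@O
    return np.linalg.solve(A,b)
print('bore',tri((266,170),(210+239/3,160+420/3)))
print('bar top',tri((352.5,181),(210+271/3,160+58/3)))
print('disc',tri((220+394/3,140+165/3),(210+275/3,160+97/3)))
E
```

```text
[0.4624 0.0097 0.148 ] [ 0.4817 -0.0317  0.148 ] 0.04569860199218152 -65.03901010491911
bore [0.5003 0.258  0.0379]
bar top [ 0.4722 -0.0105  0.1474]
disc [ 0.4696 -0.0117  0.1155]
```

```bash
cat > plan.py <<'E'
from h import *
from scipy.spatial.transform import Rotation as R, Slerp
def plan(pos,yawdeg,n):
    T=tool(); R0=R.from_matrix(T[:3,:3]); a=np.radians(yawdeg)
    R1=R.from_matrix(np.array([[np.cos(a),np.sin(a),0],[np.sin(a),-np.cos(a),0],[0,0,-1]]))
    rv=(R0.inv()*R1).as_rotvec(); Rc=R0; st=(np.array(pos)-T[:3,3])/n*1000
    print('total mm',st*n,'rotvec',rv)
    for i in range(n):
        print('{"slide":%s,"turn":%s}'%(np.round(Rc.inv().apply(st),1).tolist(),np.round(rv/n,4).tolist()))
        Rc=Rc*R.from_rotvec(np.round(rv/n,4))
E
python3 -c "
from plan import *
plan([.49,.16,.34],115,14)"
```

```text
total mm [ 287.7042 -377.8193  135.1836] rotvec [-0.0013  0.0004  0.7746]
{"slide":[-28.7, -18.0, -9.6],"turn":[-0.0001, 0.0, 0.0553]}
{"slide":[-29.7, -16.4, -9.6],"turn":[-0.0001, 0.0, 0.0553]}
{"slide":[-30.6, -14.8, -9.6],"turn":[-0.0001, 0.0, 0.0553]}
{"slide":[-31.3, -13.0, -9.6],"turn":[-0.0001, 0.0, 0.0553]}
{"slide":[-32.0, -11.3, -9.6],"turn":[-0.0001, 0.0, 0.0553]}
{"slide":[-32.6, -9.5, -9.6],"turn":[-0.0001, 0.0, 0.0553]}
{"slide":[-33.0, -7.7, -9.6],"turn":[-0.0001, 0.0, 0.0553]}
{"slide":[-33.4, -5.8, -9.6],"turn":[-0.0001, 0.0, 0.0553]}
{"slide":[-33.7, -4.0, -9.6],"turn":[-0.0001, 0.0, 0.0553]}
{"slide":[-33.9, -2.1, -9.6],"turn":[-0.0001, 0.0, 0.0553]}
{"slide":[-33.9, -0.2, -9.6],"turn":[-0.0001, 0.0, 0.0553]}
{"slide":[-33.9, 1.6, -9.6],"turn":[-0.0001, 0.0, 0.0553]}
{"slide":[-33.7, 3.5, -9.6],"turn":[-0.0001, 0.0, 0.0553]}
{"slide":[-33.5, 5.4, -9.6],"turn":[-0.0001, 0.0, 0.0553]}
```

Call:
arm_command([
  {"slide": [-28.7,-18,-9.6],"turn": [0,0,0.055]},
  {"slide": [-29.7,-16.4,-9.6],"turn": [0,0,0.055]},
  {"slide": [-30.6,-14.8,-9.6],"turn": [0,0,0.055]},
  {"slide": [-31.3,-13,-9.6],"turn": [0,0,0.055]},
  {"slide": [-32,-11.3,-9.6],"turn": [0,0,0.055]},
  {"slide": [-32.6,-9.5,-9.6],"turn": [0,0,0.055]},
  {"slide": [-33,-7.7,-9.6],"turn": [0,0,0.055]},
  {"slide": [-33.4,-5.8,-9.6],"turn": [0,0,0.055]},
])

```text
clock: 0.95
position: [0.3675, 0.3212, 0.2825]
orientation: [[-0.695, 0.719, -0.0], [0.719, 0.695, -0.0], [0.0, -0.0, -1.0]]
contact_force: [0.3, 0.1, 0.1]
width: 0.0942
```

Call:
arm_command([
  {"slide": [-33.7,-4,-9.6],"turn": [0,0,0.055]},
  {"slide": [-33.9,-2.1,-9.6],"turn": [0,0,0.055]},
  {"slide": [-33.9,0,-9.6],"turn": [0,0,0.055]},
  {"slide": [-33.9,1.6,-9.6],"turn": [0,0,0.055]},
  {"slide": [-33.7,3.5,-9.6],"turn": [0,0,0.055]},
  {"slide": [-33.5,5.4,-9.6],"turn": [0,0,0.055]},
  {"slide": [0,0,0],"turn": [0,0,0]},
  {"slide": [0,0,0],"turn": [0,0,0]},
])

```text
clock: 1.75
position: [0.4911, 0.1608, 0.3394]
orientation: [[-0.426, 0.905, -0.001], [0.905, 0.426, 0.001], [0.001, -0.001, -1.0]]
contact_force: [-0.4, 0.2, -0.4]
width: 0.094
```

```bash
python3 - <<'E'
from h import *
T=wristT(); np.save('w1.npy',T); im=vision.read_camera('wrist'); cv2.imwrite('pics/w1.png',im[:,:,::-1]); print(tool()); print(readout.sense()['qvel'],readout.sense()['clock'],readout.sense()['contact_force'])
c=vision.calibration('wrist');print(proj(c,T,[[.47,-.011,.148],[.5,.258,.04]]))
E
```

```text
[[-0.427   0.9043 -0.0016  0.4905]
 [ 0.9043  0.427   0.0006  0.1614]
 [ 0.0012 -0.0012 -1.      0.3393]
 [ 0.      0.      0.      1.    ]]
[ 0.0207 -0.0075  0.0093 -0.0012 -0.0008 -0.0007] 1.8 [0.266  0.0814 0.4465]
[[243.0365 292.6009]
 [350.5793 106.6243]]
```

View pics/w1.png

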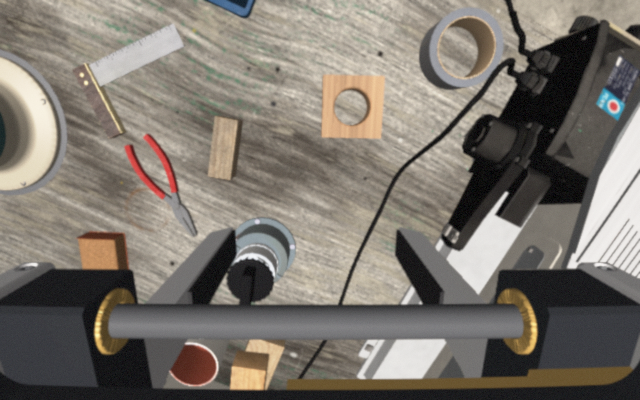

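The view shows the bore centre at (352,106), about where I predicted (350.6,106.6), and the cap near (250,280), partly behind the gripper. I'll move over the tank for a clear look from above.

```bash
python3 -c "
from plan import *
plan([.49,-.06,.30],115,6)"
```

```text
total mm [  -0.4988 -221.3686  -39.3226] rotvec [-0.0012 -0.0012  0.0048]
{"slide":[-33.3, -15.8, 6.5],"turn":[-0.0002, -0.0002, 0.0008]}
{"slide":[-33.3, -15.8, 6.5],"turn":[-0.0002, -0.0002, 0.0008]}
{"slide":[-33.4, -15.8, 6.5],"turn":[-0.0002, -0.0002, 0.0008]}
{"slide":[-33.4, -15.7, 6.5],"turn":[-0.0002, -0.0002, 0.0008]}
{"slide":[-33.4, -15.7, 6.5],"turn":[-0.0002, -0.0002, 0.0008]}
{"slide":[-33.4, -15.7, 6.5],"turn":[-0.0002, -0.0002, 0.0008]}
```

Call:
arm_command([
  {"slide": [-33.3,-15.8,6.5],"turn": [0,0,0]},
  {"slide": [-33.3,-15.8,6.5],"turn": [0,0,0]},
  {"slide": [-33.4,-15.8,6.5],"turn": [0,0,0]},
  {"slide": [-33.4,-15.8,6.5],"turn": [0,0,0]},
  {"slide": [-33.4,-15.8,6.5],"turn": [0,0,0]},
  {"slide": [-33.4,-15.8,6.5],"turn": [0,0,0]},
  {"slide": [0,0,0],"turn": [0,0,0]},
  {"slide": [0,0,0],"turn": [0,0,0]},
])

```text
clock: 2.6
position: [0.4902, -0.0594, 0.3004]
orientation: [[-0.427, 0.904, -0.001], [0.904, 0.427, 0.002], [0.002, -0.0, -1.0]]
contact_force: [0.1, -0.8, 0.4]
width: 0.0939
```

```bash
python3 - <<'E'
from h import *
T=wristT(); np.save('w2.npy',T); im=vision.read_camera('wrist')[:,:,::-1]; cv2.imwrite('pics/w2.png',im); print(tool()); 
c=vision.calibration('wrist');u=proj(c,T,[[.47,-.011,.148]])[0];print(u)
x0,y0=int(u[0])-90,max(0,int(u[1])-75)
print(x0,y0);cv2.imwrite('pics/w2z.png',cv2.resize(im[y0:y0+150,x0:x0+190],None,fx=4,fy=4,interpolation=cv2.INTER_CUBIC))
E
```

```text
[[-0.4279  0.9038 -0.0003  0.4905]
 [ 0.9038  0.4279  0.0014 -0.0589]
 [ 0.0014  0.0004 -1.      0.3008]
 [ 0.      0.      0.      1.    ]]
[317.8421 135.4673]
227 60
```

View pics/w2z.png

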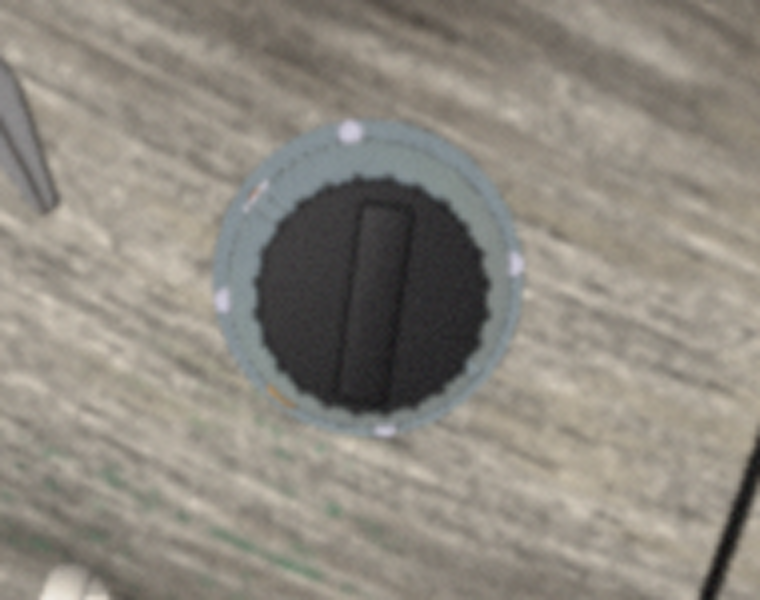

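View pics/w2.png

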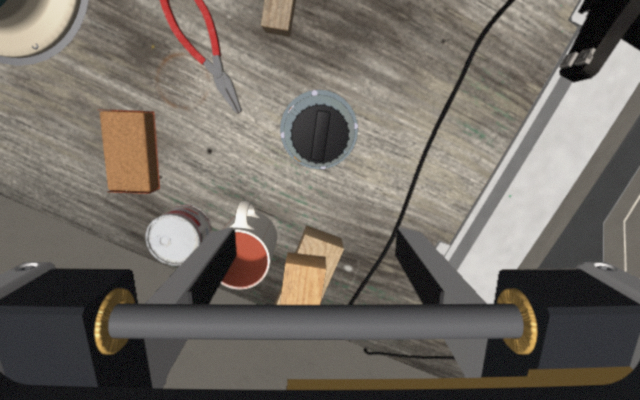

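```bash
python3 - <<'E'
from h import *
T=np.load('w2.npy');c=vision.calibration('wrist')
f=lambda x,y:(227+(x+.5)/4-.5,60+(y+.5)/4-.5)
for z in(.148,):
    P=[atz(c,T,f(*u),z) for u in((360,206),(413,208),(390,405),(337,402))]
    for p in P:print(p)
    m=np.mean(P,0);d=(P[0]+P[1]-P[2]-P[3])/2;print(z,m,np.linalg.norm(d),np.degrees(np.arctan2(d[1],d[0])))
def mid(pts,z): return np.mean([atz(c,T,f(*p),z) for p in pts],0)
E4=[(257,290),(489,290),(373,178),(373,412)]
P=[atz(c,T,f(*p),.118) for p in E4]
print('disc',np.mean(P,0),[np.linalg.norm(P[0]-P[1]),np.linalg.norm(P[2]-P[3])])
F=[(213,277),(524,277),(368,119),(368,437)]
P=[atz(c,T,f(*p),.006) for p in F]
print('flange',np.mean(P,0),[np.linalg.norm(P[0]-P[1]),np.linalg.norm(P[2]-P[3])])
E
```

```text
[0.4588 0.0098 0.148 ]
[0.4708 0.015  0.148 ]
[ 0.4867 -0.0313  0.148 ]
[ 0.4742 -0.0364  0.148 ]
0.148 [ 0.4726 -0.0107  0.148 ] 0.04882974397914992 108.73547302745669
disc [ 0.4718 -0.0092  0.118 ] [np.float64(0.06318731269303397), np.float64(0.0627857468194095)]
flange [ 0.4718 -0.0098  0.006 ] [np.float64(0.11073449197563662), np.float64(0.1111914846811352)]
```

```bash
python3 -c "
from plan import *
plan([.472,-.010,.175],108.7,5)
c=vision.calibration('wrist');print(proj(c,wristT(),[(tool()@[0,0,0,1])[:3],(tool()@[0,.007,.03,1])[:3]]))"
```

```text
total mm [ -18.4891   48.8722 -125.8083] rotvec [ 0.0003 -0.0014  0.1158]
{"slide":[10.4, 0.8, 25.2],"turn":[0.0001, -0.0003, 0.0232]}
{"slide":[10.4, 0.6, 25.2],"turn":[0.0001, -0.0003, 0.0232]}
{"slide":[10.4, 0.4, 25.2],"turn":[0.0001, -0.0003, 0.0232]}
{"slide":[10.4, 0.1, 25.2],"turn":[0.0001, -0.0003, 0.0232]}
{"slide":[10.4, -0.1, 25.2],"turn":[0.0001, -0.0003, 0.0232]}
[[315.3247 241.346 ]
 [325.7163 224.7153]]
```

Call:
arm_command([
  {"slide": [10.4,0.8,25.2],"turn": [0,0,0.0232]},
  {"slide": [10.4,0.6,25.2],"turn": [0,0,0.0232]},
  {"slide": [10.4,0.4,25.2],"turn": [0,0,0.0232]},
  {"slide": [10.4,0.1,25.2],"turn": [0,0,0.0232]},
  {"slide": [10.4,0,25.2],"turn": [0,0,0.0232]},
  {"slide": [0,0,0],"turn": [0,0,0]},
  {"slide": [0,0,0],"turn": [0,0,0]},
])

```text
clock: 3.35
position: [0.4729, -0.0104, 0.1755]
orientation: [[-0.322, 0.947, 0.001], [0.947, 0.322, 0.0], [-0.0, 0.001, -1.0]]
contact_force: [-0.1, -0.4, -0.2]
width: 0.0939
```

```bash
python3 - <<'E'
from h import *
T=wristT(); np.save('w3.npy',T); im=vision.read_camera('wrist')[:,:,::-1]; cv2.imwrite('pics/w3.png',im); print(tool()); s=readout.sense();print(s['contact_force'],s['moment'])
c=vision.calibration('wrist');u=proj(c,T,[[.472,-.010,.148],[.472,-.010,.118]]);print(u)
cv2.imwrite('pics/w3z.png',cv2.resize(im[80:270,220:410],None,fx=3,fy=3,interpolation=cv2.INTER_CUBIC))
E
```

```text
[[-0.3215  0.9469  0.0025  0.4737]
 [ 0.9469  0.3215 -0.0004 -0.011 ]
 [-0.0012  0.0023 -1.      0.1762]
 [ 0.      0.      0.      1.    ]]
[ 0.0126  0.1336 -0.047 ] [-0.0795  0.0559  0.0586]
[[314.1304 224.9027]
 [314.2622 211.9751]]
```

View pics/w3z.png

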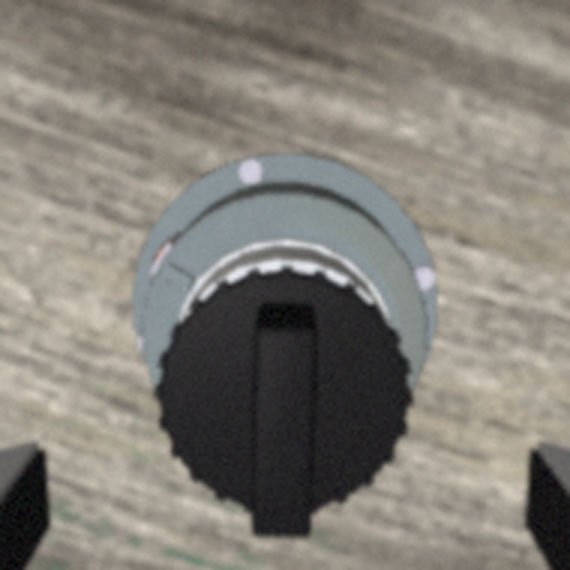

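The bar stands upright in the view, centred at about column 314, and the fingers straddle it. I'll descend and close lightly.

Call:
arm_command([
  {"slide": [0.5,-0.8,10],"turn": [0,0,0.018]},
  {"slide": [0.5,0,14],"turn": [0,0,0]},
  {"slide": [0,0,14],"turn": [0,0,0]},
  {"slide": [0,0,9],"turn": [0,0,0]},
  {"slide": [0,0,5],"turn": [0,0,0]},
  {"slide": [0,0,0],"turn": [0,0,0]},
  {"slide": [0,0,0],"turn": [0,0,0]},
])

```text
clock: 4.1
position: [0.4721, -0.0111, 0.1233]
orientation: [[-0.302, 0.953, 0.001], [0.953, 0.302, -0.0], [-0.0, 0.001, -1.0]]
contact_force: [-0.1, 0.2, 0.2]
width: 0.0937
```

Call:
arm_command([
  {"slide": [0,0,0],"turn": [0,0,0]},
  {"slide": [0,0,0],"turn": [0,0,0]},
  {"slide": [0,0,0],"turn": [0,0,0]},
  {"slide": [0,0,0],"turn": [0,0,0]},
  {"slide": [0,0,0],"turn": [0,0,0]},
], grip=170, squeeze=3)

```text
clock: 4.6
position: [0.4716, -0.0109, 0.1229]
orientation: [[-0.302, 0.953, 0.0], [0.953, 0.302, 0.0], [0.0, 0.0, -1.0]]
contact_force: [-0.3, 0.4, 0.1]
width: 0.0576
```

```bash
python3 - <<'E'
from h import *
T=wristT(); im=vision.read_camera('wrist')[:,:,::-1]; cv2.imwrite('pics/w4.png',im); print(tool()); s=readout.sense();print(s['contact_force'],s['moment'],s['width'])
E
```

```text
[[-0.3022  0.9532  0.0001  0.4716]
 [ 0.9532  0.3022  0.0001 -0.0109]
 [ 0.0001  0.0001 -1.      0.1229]
 [ 0.      0.      0.      1.    ]]
[-0.2763  0.3977  0.2248] [-0.0928  0.0557  0.0441] 0.05340355159430912
```

View pics/w4.png

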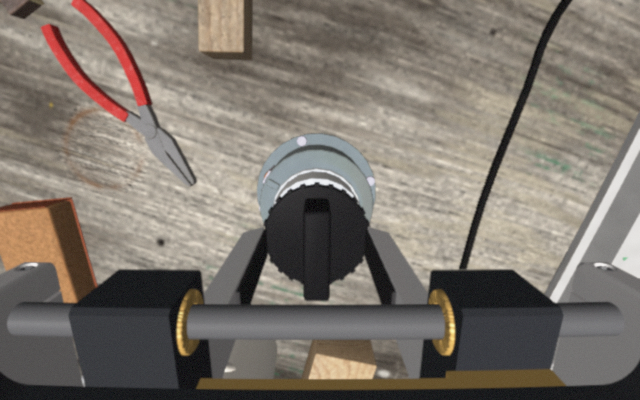

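Call:
arm_command([
  {"slide": [0,0,0],"turn": [0,0,0]},
  {"slide": [0,0,0],"turn": [0,0,0]},
  {"slide": [0,0,0],"turn": [0,0,0]},
  {"slide": [0,0,0],"turn": [0,0,0]},
  {"slide": [0,0,0],"turn": [0,0,0]},
], grip=210)

```text
clock: 5.15
position: [0.4716, -0.011, 0.1229]
orientation: [[-0.302, 0.953, 0.0], [0.953, 0.302, 0.0], [0.0, 0.0, -1.0]]
contact_force: [0.2, 0.5, 0.2]
width: 0.017
```

```bash
python3 - <<'E'
from h import *
T=wristT(); im=vision.read_camera('wrist')[:,:,::-1]; cv2.imwrite('pics/w5.png',cv2.resize(im[160:330,200:440],None,fx=3,fy=3)); print(tool()); s=readout.sense();print(s['contact_force'],s['moment'],s['width'])
E
```

```text
[[-0.3022  0.9532  0.0001  0.4716]
 [ 0.9532  0.3022  0.0001 -0.011 ]
 [ 0.0001  0.0001 -1.      0.1229]
 [ 0.      0.      0.      1.    ]]
[0.3535 0.3331 0.1617] [-0.0917  0.0482  0.0099] 0.016833254986433954
```

View pics/w5.png

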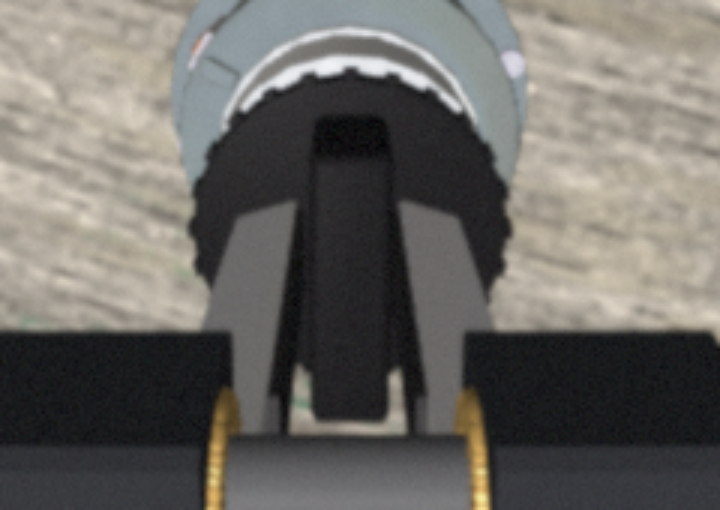

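The fingers are nearly closed, at 17 mm, with the bar centred between them to about 0.4 mm. I'll close lightly now and watch the force.

Call:
arm_command([
  {"slide": [0,0,0],"turn": [0,0,0]},
  {"slide": [0,0,0],"turn": [0,0,0]},
  {"slide": [0,0,0],"turn": [0,0,0]},
], grip=255, squeeze=6)

```text
clock: 5.5
position: [0.4718, -0.0109, 0.1229]
orientation: [[-0.302, 0.953, 0.001], [0.953, 0.302, 0.0], [0.0, 0.001, -1.0]]
contact_force: [0.9, -0.5, -0.5]
width: 0.0138
```

Call:
arm_command([
  {"slide": [0,0,0],"turn": [0,0,0]},
  {"slide": [0,0,0],"turn": [0,0,0]},
], squeeze=15)

```text
clock: 5.7
position: [0.4719, -0.0109, 0.1229]
orientation: [[-0.302, 0.953, 0.001], [0.953, 0.302, 0.0], [-0.0, 0.001, -1.0]]
contact_force: [1.2, -0.4, -1.2]
width: 0.0142
```

```bash
python3 - <<'E'
from h import *
print(tool()); s=readout.sense();print(s['contact_force'],s['moment'],s['width'],s['clock'])
E
```

```text
[[-0.3021  0.9533  0.0007  0.4719]
 [ 0.9533  0.3021  0.0002 -0.0109]
 [-0.      0.0007 -1.      0.1229]
 [ 0.      0.      0.      1.    ]]
[ 1.1965 -0.4385 -1.2181] [ 0.0848 -0.2142 -0.0363] 0.014205163084749341 5.7
```

Call:
arm_command([
  {"slide": [0,0,0],"turn": [0,0,0]},
  {"slide": [0,0,0],"turn": [0,0,0]},
], squeeze=45)

```text
clock: 5.9
position: [0.4719, -0.0109, 0.1229]
orientation: [[-0.302, 0.953, 0.001], [0.953, 0.302, 0.0], [-0.0, 0.001, -1.0]]
contact_force: [1.3, 1.4, -1.5]
width: 0.0138
```

Call:
arm_command([
  {"slide": [0,0,0.5],"turn": [0,0,0]},
  {"slide": [0,0,0.5],"turn": [0,0,0]},
  {"slide": [0,0,0],"turn": [0,0,0]},
])

```text
clock: 6.2
position: [0.4719, -0.0109, 0.1223]
orientation: [[-0.302, 0.953, 0.001], [0.953, 0.302, 0.0], [-0.0, 0.001, -1.0]]
contact_force: [0.7, 1.0, 4.2]
width: 0.0141
```

Call:
arm_command([
  {"slide": [0,0,0.5],"turn": [0,0,0]},
  {"slide": [0,0,0.5],"turn": [0,0,0]},
  {"slide": [0,0,0],"turn": [0,0,0]},
])

```text
clock: 6.5
position: [0.4719, -0.0109, 0.121]
orientation: [[-0.302, 0.953, 0.001], [0.953, 0.302, 0.0], [-0.0, 0.001, -1.0]]
contact_force: [2.1, 1.3, 4.2]
width: 0.0142
```

Call:
arm_command([
  {"slide": [0,0,0.7],"turn": [0,0,0]},
  {"slide": [0,0,0],"turn": [0,0,0]},
])

```text
clock: 6.7
position: [0.4719, -0.011, 0.1203]
orientation: [[-0.302, 0.953, 0.001], [0.953, 0.302, 0.0], [-0.0, 0.001, -1.0]]
contact_force: [1.0, 1.0, 4.9]
width: 0.0137
```

Call:
arm_command([
  {"slide": [0,0,0.7],"turn": [0,0,0]},
  {"slide": [0,0,0],"turn": [0,0,0]},
])

```text
clock: 6.9
position: [0.4719, -0.011, 0.1196]
orientation: [[-0.302, 0.953, 0.001], [0.953, 0.302, 0.0], [-0.0, 0.001, -1.0]]
contact_force: [1.3, 1.8, 5.6]
width: 0.0134
```

Call:
arm_command([
  {"slide": [0,0,0.7],"turn": [0,0,0]},
  {"slide": [0,0,0],"turn": [0,0,0]},
])

```text
clock: 7.1
position: [0.4719, -0.011, 0.1189]
orientation: [[-0.302, 0.953, 0.001], [0.953, 0.302, 0.0], [-0.0, 0.001, -1.0]]
contact_force: [1.6, 0.3, 5.7]
width: 0.0137
```

Call:
arm_command([
  {"slide": [0,0,0.7],"turn": [0,0,0]},
  {"slide": [0,0,0],"turn": [0,0,0]},
])

```text
clock: 7.3
position: [0.4719, -0.011, 0.1183]
orientation: [[-0.302, 0.953, 0.001], [0.953, 0.302, 0.0], [-0.0, 0.001, -1.0]]
contact_force: [0.8, 0.7, 6.7]
width: 0.0138
```

Call:
arm_command([
  {"slide": [0,0,0.7],"turn": [0,0,0]},
  {"slide": [0,0,0],"turn": [0,0,0]},
])

```text
clock: 7.5
position: [0.4719, -0.011, 0.1176]
orientation: [[-0.302, 0.953, 0.001], [0.953, 0.302, 0.0], [-0.0, 0.001, -1.0]]
contact_force: [1.0, 1.3, 5.7]
width: 0.0138
```

Call:
arm_command([
  {"slide": [0,0,0.7],"turn": [0,0,0]},
  {"slide": [0,0,0],"turn": [0,0,0]},
])

```text
clock: 7.7
position: [0.4719, -0.011, 0.1172]
orientation: [[-0.302, 0.953, 0.001], [0.953, 0.302, 0.0], [-0.0, 0.001, -1.0]]
contact_force: [-0.3, 0.6, 7.5]
width: 0.0138
```

Call:
arm_command([
  {"slide": [0,0,0.4],"turn": [0,0,0]},
  {"slide": [0,0,0],"turn": [0,0,0]},
])

```text
clock: 7.9
position: [0.4719, -0.0109, 0.1172]
orientation: [[-0.302, 0.953, 0.001], [0.953, 0.302, 0.0], [-0.0, 0.001, -1.0]]
contact_force: [-0.2, 2.1, 11.3]
width: 0.0136
```

The foot meets the floor about 5.7 mm down, where the force jumps to 11.3 N with no further travel. I'll ease off a little and turn, watching the moment.

Call:
arm_command([
  {"slide": [0,0,-0.7],"turn": [0,0,0]},
  {"slide": [0,0,0],"turn": [0,0,-0.03]},
  {"slide": [0,0,0],"turn": [0,0,-0.03]},
  {"slide": [0,0,0],"turn": [0,0,0]},
])

```text
clock: 8.3
position: [0.4718, -0.0111, 0.1173]
orientation: [[-0.359, 0.933, 0.001], [0.933, 0.359, -0.0], [-0.0, 0.001, -1.0]]
contact_force: [0.5, 1.9, 6.0]
width: 0.0135
```

```bash
cat > st.py <<'E'
from h import *
s=readout.sense();o=s['orientation'];print('yaw',np.degrees(np.arctan2(o[1][0],o[0][0])),'pos',np.array(s['position']),'F',s['contact_force'],'M',s['moment'],s['width'],s['clock'])
E
python3 st.py
```

```text
yaw 111.05965874970332 pos [ 0.4718 -0.0111  0.1173] F [0.5281 1.861  5.9851] M [ 0.0778 -0.0769  0.0076] 0.013522357937026162 8.3
```

Call:
arm_command([
  {"slide": [0,0,0],"turn": [0,0,-0.04]},
  {"slide": [0,0,0],"turn": [0,0,-0.05]},
  {"slide": [0,0,0],"turn": [0,0,-0.05]},
  {"slide": [0,0,0],"turn": [0,0,-0.05]},
  {"slide": [0,0,0],"turn": [0,0,-0.04]},
  {"slide": [0,0,0],"turn": [0,0,0]},
])

```text
clock: 8.9
position: [0.4717, -0.0113, 0.1172]
orientation: [[-0.563, 0.826, 0.001], [0.826, 0.563, -0.001], [-0.001, 0.0, -1.0]]
contact_force: [0.1, -0.4, 5.4]
width: 0.0138
```

```bash
python3 st.py; python3 - <<'E'
from h import *
im=vision.read_camera('wrist')[:,:,::-1]; cv2.imwrite('pics/w6.png',cv2.resize(im[160:330,200:440],None,fx=3,fy=3))
E
```

```text
yaw 124.25991050384482 pos [ 0.4717 -0.0113  0.1172] F [ 0.0815 -0.3796  5.3512] M [ 0.0727 -0.0963  0.0278] 0.013812457212256286 8.9
```

View pics/w6.png

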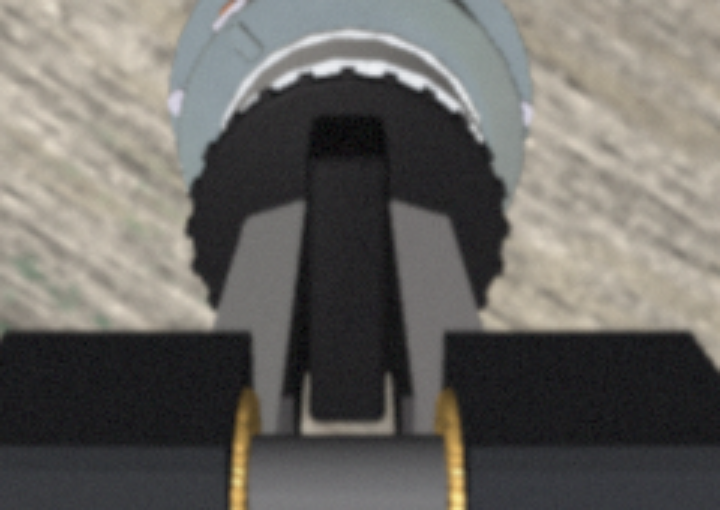

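Call:
arm_command([
  {"slide": [0,0,0],"turn": [0,0,-0.06]},
  {"slide": [0,0,0],"turn": [0,0,-0.09]},
  {"slide": [0,0,0],"turn": [0,0,-0.1]},
  {"slide": [0,0,0],"turn": [0,0,-0.1]},
  {"slide": [0,0,0],"turn": [0,0,-0.1]},
  {"slide": [0,0,0],"turn": [0,0,-0.1]},
  {"slide": [0,0,0],"turn": [0,0,-0.07]},
  {"slide": [0,0,0],"turn": [0,0,0]},
])

```text
clock: 9.75
position: [0.4713, -0.0108, 0.1172]
orientation: [[-0.938, 0.345, -0.0], [0.345, 0.938, 0.0], [0.0, 0.0, -1.0]]
contact_force: [-0.5, 1.6, 6.4]
width: 0.0136
```

```bash
python3 st.py
```

```text
yaw 159.7946188231374 pos [ 0.4713 -0.0108  0.1172] F [-0.4533  1.5874  6.4194] M [ 0.378  -0.0047  0.0707] 0.01364692685626563 9.75
```

Call:
arm_command([
  {"slide": [0,0,0],"turn": [0,0,-0.04]},
  {"slide": [0,0,0],"turn": [0,0,-0.04]},
  {"slide": [0,0,0],"turn": [0,0,0]},
])

```text
clock: 10.05
position: [0.4712, -0.0107, 0.1172]
orientation: [[-0.963, 0.27, -0.001], [0.27, 0.963, 0.001], [0.001, 0.0, -1.0]]
contact_force: [0.2, 1.1, 6.8]
width: 0.0138
```

```bash
python3 st.py
```

```text
yaw 164.34603924478208 pos [ 0.4712 -0.0107  0.1172] F [0.1891 1.0848 6.8445] M [ 0.3458  0.0416 -0.0505] 0.013796396332105349 10.05
```

Call:
arm_command([
  {"slide": [0,0,0],"turn": [0,0,-0.02]},
  {"slide": [0,0,0],"turn": [0,0,-0.02]},
  {"slide": [0,0,0],"turn": [0,0,0]},
])

```text
clock: 10.35
position: [0.4712, -0.0106, 0.1172]
orientation: [[-0.973, 0.231, -0.001], [0.231, 0.973, 0.001], [0.001, 0.001, -1.0]]
contact_force: [-0.4, 2.3, 7.5]
width: 0.0136
```

```bash
python3 st.py
```

```text
yaw 166.6160693121753 pos [ 0.4712 -0.0106  0.1172] F [-0.4282  2.3209  7.5199] M [ 0.412   0.0517 -0.1105] 0.01362229200638177 10.35
```

Call:
arm_command([
  {"slide": [0,0,0],"turn": [0,0,-0.015]},
  {"slide": [0,0,0],"turn": [0,0,0]},
])

```text
clock: 10.55
position: [0.4711, -0.0106, 0.1172]
orientation: [[-0.976, 0.217, -0.001], [0.217, 0.976, 0.001], [0.001, 0.001, -1.0]]
contact_force: [-0.7, 1.5, 6.7]
width: 0.0139
```

```bash
python3 st.py; python3 - <<'E'
from h import *
im=vision.read_camera('wrist')[:,:,::-1]; cv2.imwrite('pics/w7.png',cv2.resize(im[160:330,200:440],None,fx=3,fy=3))
E
```

```text
yaw 167.46227266188686 pos [ 0.4711 -0.0106  0.1172] F [-0.6855  1.5476  6.6771] M [ 0.3743  0.1092 -0.0805] 0.013889617119897458 10.55
```

View pics/w7.png

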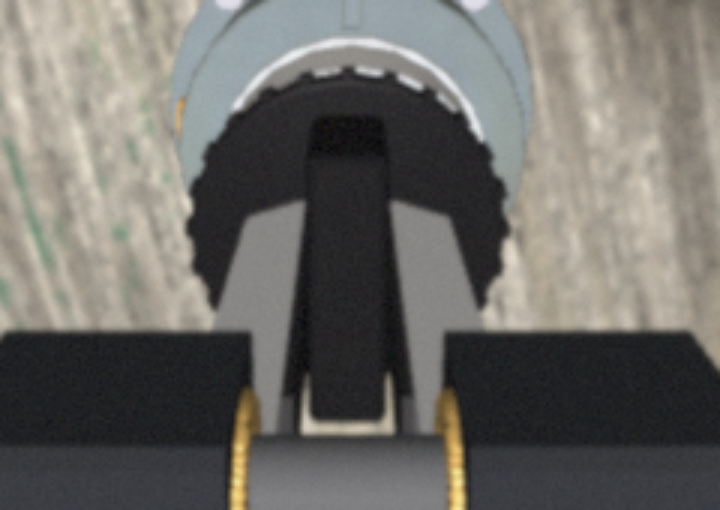

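The rib at (352,15) lines up with the bar, centred at column 348, so the cap is at its stop. I'll lift gently.

Call:
arm_command([
  {"slide": [0,0,-1],"turn": [0,0,0]},
  {"slide": [0,0,-1.5],"turn": [0,0,0]},
  {"slide": [0,0,-1.5],"turn": [0,0,0]},
  {"slide": [0,0,-1.5],"turn": [0,0,0]},
  {"slide": [0,0,0],"turn": [0,0,0]},
])

```text
clock: 11.1
position: [0.4712, -0.0107, 0.1225]
orientation: [[-0.976, 0.217, -0.001], [0.217, 0.976, 0.001], [0.001, 0.001, -1.0]]
contact_force: [-1.1, 2.1, 4.9]
width: 0.0139
```

```bash
python3 st.py
```

```text
yaw 167.4520359429454 pos [ 0.4712 -0.0107  0.1225] F [-1.0736  2.0729  4.881 ] M [ 0.6585  0.0892 -0.0653] 0.013892644335223907 11.1
```

Call:
arm_command([
  {"slide": [0,0.3,-1],"turn": [0,0,0]},
  {"slide": [0,0,-1.5],"turn": [0,0,0]},
  {"slide": [0,0,0],"turn": [0,0,0]},
])

```text
clock: 11.4
position: [0.4713, -0.0106, 0.125]
orientation: [[-0.976, 0.217, -0.001], [0.217, 0.976, 0.0], [0.001, 0.0, -1.0]]
contact_force: [-1.3, 1.7, 3.5]
width: 0.0136
```

```bash
python3 st.py
```

```text
yaw 167.46282269348157 pos [ 0.4713 -0.0106  0.125 ] F [-1.3215  1.7059  3.5386] M [ 0.6226  0.146  -0.0665] 0.013572439807107296 11.4
```

Call:
arm_command([
  {"slide": [0,0.4,-1.5],"turn": [0,0,0]},
  {"slide": [0,0,-2],"turn": [0,0,0]},
  {"slide": [0,0,-2],"turn": [0,0,0]},
  {"slide": [0,0,-2],"turn": [0,0,0]},
  {"slide": [0,0,0],"turn": [0,0,0]},
])

```text
clock: 11.9
position: [0.4715, -0.0106, 0.1326]
orientation: [[-0.976, 0.217, -0.0], [0.217, 0.976, -0.001], [0.0, -0.001, -1.0]]
contact_force: [-1.3, 0.0, 1.5]
width: 0.0139
```

```bash
python3 st.py
```

```text
yaw 167.47747211653805 pos [ 0.4715 -0.0106  0.1326] F [-1.2553  0.0197  1.4905] M [ 0.0847  0.2613 -0.0278] 0.013894384448312284 11.9
```

Call:
arm_command([
  {"slide": [0,0,-2],"turn": [0,0,0]},
  {"slide": [0,0,-2],"turn": [0,0,0]},
  {"slide": [0,0,-2],"turn": [0,0,0]},
  {"slide": [0,0,-2],"turn": [0,0,0]},
  {"slide": [0,0,-3],"turn": [0,0,0]},
  {"slide": [0,0,-3],"turn": [0,0,0]},
  {"slide": [0,0,0],"turn": [0,0,0]},
])

```text
clock: 12.6
position: [0.4721, -0.0104, 0.147]
orientation: [[-0.976, 0.217, 0.001], [0.217, 0.976, -0.0], [-0.001, 0.0, -1.0]]
contact_force: [0.7, 0.1, -1.6]
width: 0.0137
```

```bash
python3 st.py
```

```text
yaw 167.46579439553082 pos [ 0.4721 -0.0104  0.147 ] F [ 0.7128  0.1324 -1.6026] M [ 0.0292 -0.0355 -0.0342] 0.013724783884638773 12.6
```

The cap is free: the force reads -1.6 N, which is just its weight. While lifting, I'll refine the bore position from the earlier pictures.

Call:
arm_command([
  {"slide": [0,0,-10],"turn": [0,0,0]},
  {"slide": [0,0,-15],"turn": [0,0,0]},
  {"slide": [0,0,-15],"turn": [0,0,0]},
  {"slide": [0,0,-10],"turn": [0,0,0]},
  {"slide": [0,0,0],"turn": [0,0,0]},
])

```text
clock: 13.1
position: [0.4728, -0.0105, 0.1982]
orientation: [[-0.976, 0.217, 0.004], [0.217, 0.976, -0.001], [-0.004, 0.0, -1.0]]
contact_force: [0.8, -0.7, -1.2]
width: 0.0134
```

```bash
python3 - <<'E'
from h import *
from plan import plan
c=vision.calibration('wrist');T=np.load('w1.npy')
im=cv2.imread('pics/w1.png')
cv2.polylines(im,[np.round(proj(c,T,circ(.5,.258,.04,.026))*16).astype(int)],True,(0,0,255),1,cv2.LINE_AA,4)
A=cv2.resize(im[60:150,305:400],None,fx=5,fy=5,interpolation=cv2.INTER_CUBIC)
cs=vision.calibration('side');im=cv2.imread('pics/side0.png')
cv2.polylines(im,[np.round(proj(cs,cs['cam_to_world'],circ(.5,.258,.04,.026))*16).astype(int)],True,(0,0,255),1,cv2.LINE_AA,4)
B=cv2.resize(im[270:340,250:330],None,fx=5,fy=5,interpolation=cv2.INTER_CUBIC)
cv2.imwrite('pics/bz.png',A);cv2.imwrite('pics/bz2.png',B)
plan([.475,.20,.25],167.5,8)
E
python3 st.py
```

```text
total mm [  2.1834 210.4738  51.8236] rotvec [ 0.0003  0.0036 -0.0006]
{"slide":[5.4, 25.7, -6.5],"turn":[0.0, 0.0004, -0.0001]}
{"slide":[5.4, 25.7, -6.5],"turn":[0.0, 0.0004, -0.0001]}
{"slide":[5.4, 25.7, -6.5],"turn":[0.0, 0.0004, -0.0001]}
{"slide":[5.4, 25.7, -6.5],"turn":[0.0, 0.0004, -0.0001]}
{"slide":[5.4, 25.7, -6.5],"turn":[0.0, 0.0004, -0.0001]}
{"slide":[5.4, 25.7, -6.5],"turn":[0.0, 0.0004, -0.0001]}
{"slide":[5.4, 25.7, -6.5],"turn":[0.0, 0.0004, -0.0001]}
{"slide":[5.4, 25.7, -6.5],"turn":[0.0, 0.0004, -0.0001]}
yaw 167.4643531207898 pos [ 0.4728 -0.0105  0.1982] F [ 0.8206 -0.6668 -1.22  ] M [ 0.0346 -0.0797  0.0236] 0.013424887359694496 13.1
```

View pics/bz.png

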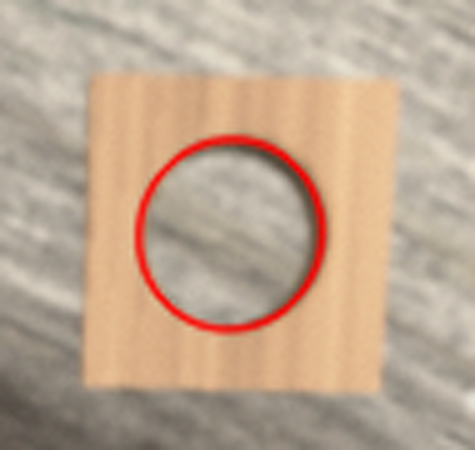

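View pics/bz2.png

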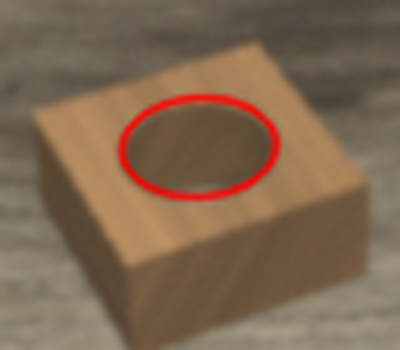

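Call:
arm_command([
  {"slide": [5.4,25.7,-6.5],"turn": [0,0.002,0]},
  {"slide": [5.4,25.7,-6.5],"turn": [0,0,0]},
  {"slide": [5.4,25.7,-6.5],"turn": [0,0,0]},
  {"slide": [5.4,25.7,-6.5],"turn": [0,0,0]},
  {"slide": [5.4,25.7,-6.5],"turn": [0,0,0]},
  {"slide": [5.4,25.7,-6.5],"turn": [0,0,0]},
  {"slide": [5.4,25.7,-6.5],"turn": [0,0,0]},
  {"slide": [0,0,0],"turn": [0,0,0]},
])

```text
clock: 13.9
position: [0.474, 0.1762, 0.2422]
orientation: [[-0.977, 0.214, -0.001], [0.214, 0.977, 0.002], [0.002, 0.002, -1.0]]
contact_force: [0.8, -0.3, 0.0]
width: 0.0135
```

```bash
python3 st.py; python3 - <<'E'
from h import *
im=vision.read_camera('wrist')[:,:,::-1];T=wristT();np.save('w8.npy',T); cv2.imwrite('pics/w8.png',im)
c=vision.calibration('wrist');print(proj(c,T,[.5,.258,.04]))
im=cv2.imread('pics/w1.png')
cv2.imwrite('pics/bz3.png',cv2.resize(im[65:145,310:395],None,fx=7,fy=7,interpolation=cv2.INTER_CUBIC))
E
```

```text
yaw 167.64944719472422 pos [0.474  0.1762 0.2422] F [ 0.8324 -0.3267  0.0203] M [ 0.0348 -0.0411  0.0101] 0.013515239541344091 13.9
[[389.1765 184.8688]]
```

View pics/bz3.png

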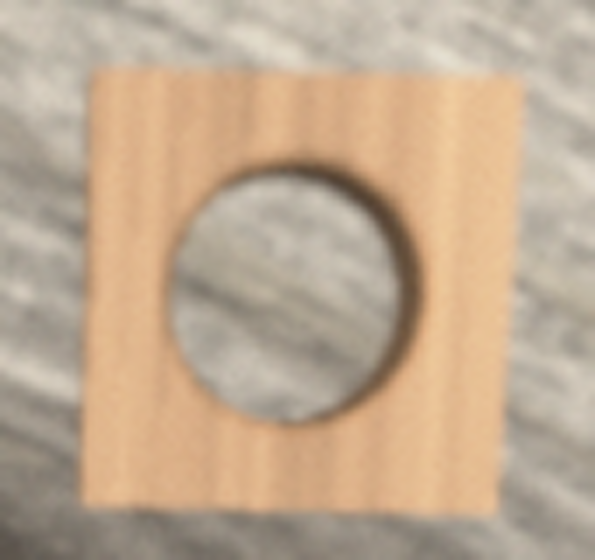

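View pics/w8.png

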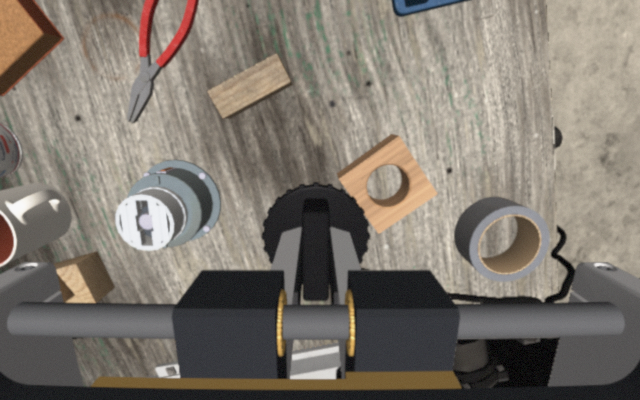

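The cap hangs straight in the fingers. The block and bore sit near (387,185), against a predicted (389,185). I'll zoom in on this view and take a fresh side view.

```bash
python3 - <<'E'
from h import *
im=cv2.imread('pics/w8.png')
A=cv2.resize(im[130:240,330:445],None,fx=6,fy=6,interpolation=cv2.INTER_CUBIC)
cv2.imwrite('pics/w8z.png',A)
s=cv2.imread('pics/side0.png');cv2.imwrite('pics/side0z.png',cv2.resize(s[270:345,250:330],None,fx=8,fy=8,interpolation=cv2.INTER_CUBIC))
c=vision.calibration('side');print((proj(c,c['cam_to_world'],circ(.5,.258,.04,.026,5))-[250,270]+.5)*8-.5)
E
```

```text
[[194.7951 237.3587]
 [318.421  314.5168]
 [440.8599 227.9136]
 [317.6254 156.2393]
 [194.7951 237.3587]]
```

View pics/w8z.png

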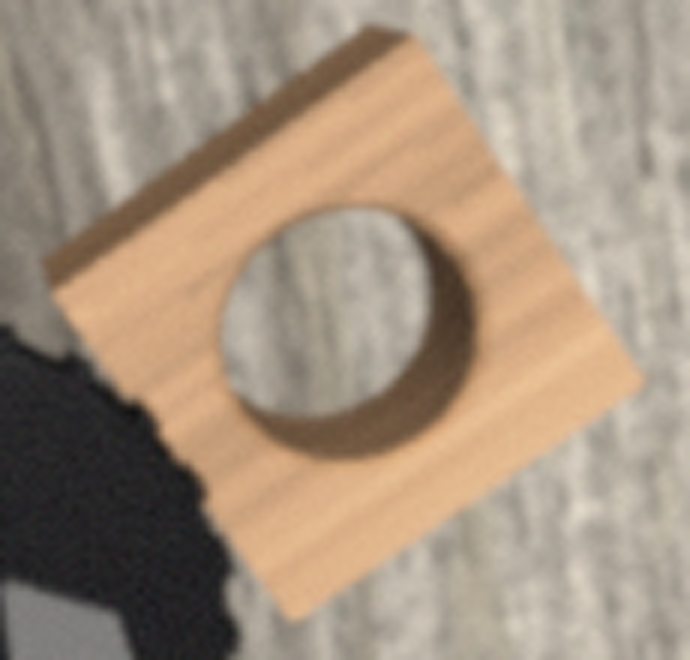

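View pics/side0z.png

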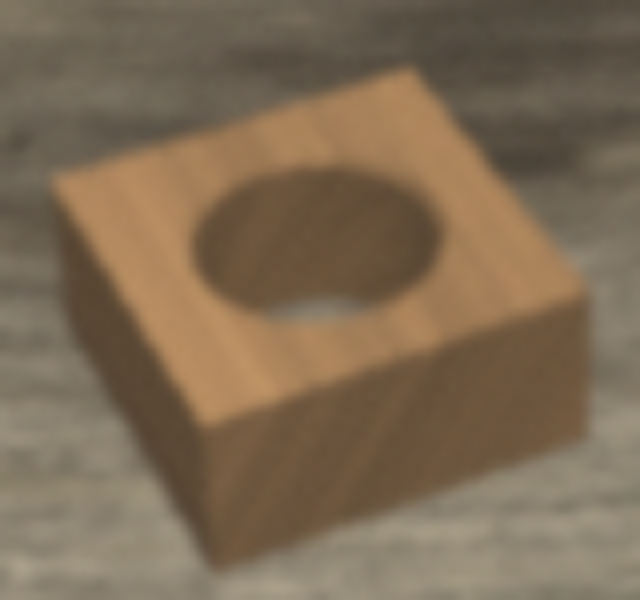

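```bash
python3 - <<'E'
from h import *
c=vision.calibration('wrist')
print('w1',atz(c,np.load('w1.npy'),(310+297/7-.43,65+292.5/7-.43),.04))
print('w8',atz(c,np.load('w8.npy'),(330+347.5/6-.42,130+333/6-.42),.04))
c=vision.calibration('side')
print('side',atz(c,c['cam_to_world'],(250+317/8-.44,270+244/8-.44),.04))
s=cv2.imread('pics/scene0.png');cv2.imwrite('pics/scene0z.png',cv2.resize(s[150:200,235:300],None,fx=10,fy=10,interpolation=cv2.INTER_CUBIC))
E
```

```text
w1 [0.5017 0.2592 0.04  ]
w8 [0.4998 0.256  0.04  ]
side [0.5002 0.2617 0.04  ]
```

View pics/scene0z.png

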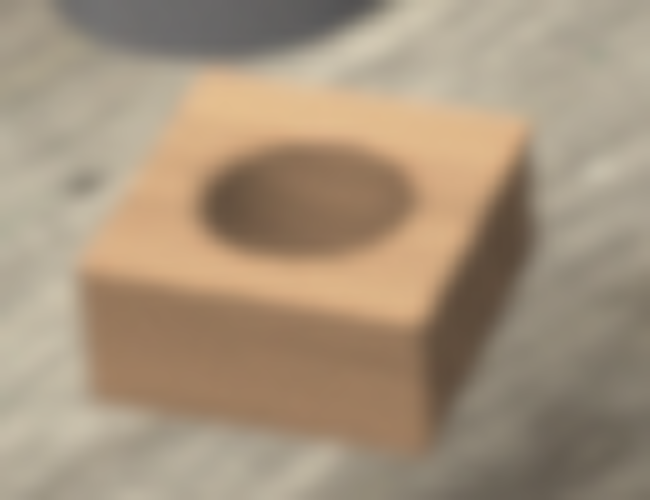

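```bash
python3 - <<'E'
from h import *
from plan import plan
c=vision.calibration('scene')
print('scene',atz(c,c['cam_to_world'],(265.1,169.4),.04))
plan([.501,.2585,.125],167.5,5)
E
```

```text
scene [0.4999 0.2594 0.04  ]
total mm [  27.273    84.0254 -116.6705] rotvec [-0.0003 -0.0023  0.002 ]
{"slide":[-1.8, 17.6, 23.3],"turn":[-0.0001, -0.0005, 0.0004]}
{"slide":[-1.8, 17.6, 23.3],"turn":[-0.0001, -0.0005, 0.0004]}
{"slide":[-1.7, 17.6, 23.3],"turn":[-0.0001, -0.0005, 0.0004]}
{"slide":[-1.7, 17.6, 23.3],"turn":[-0.0001, -0.0005, 0.0004]}
{"slide":[-1.7, 17.6, 23.3],"turn":[-0.0001, -0.0005, 0.0004]}
```

Call:
arm_command([
  {"slide": [-1.7,17.6,23.3],"turn": [0,0,0]},
  {"slide": [-1.7,17.6,23.3],"turn": [0,0,0]},
  {"slide": [-1.7,17.6,23.3],"turn": [0,0,0]},
  {"slide": [-1.7,17.6,23.3],"turn": [0,0,0]},
  {"slide": [-1.7,17.6,23.3],"turn": [0,0,0]},
  {"slide": [0,0,0],"turn": [0,0,0]},
  {"slide": [0,0,0],"turn": [0,0,0]},
])

```text
clock: 14.65
position: [0.5006, 0.2564, 0.1248]
orientation: [[-0.976, 0.217, -0.004], [0.217, 0.976, -0.001], [0.004, -0.002, -1.0]]
contact_force: [-0.5, -0.2, -0.7]
width: 0.0136
```

```bash
python3 st.py; python3 - <<'E'
from h import *
a=vision.read_camera('side')[:,:,::-1];b=vision.read_camera('scene')[:,:,::-1]
cv2.imwrite('pics/side9.png',a);cv2.imwrite('pics/scene9.png',b)
cv2.imwrite('pics/side9z.png',cv2.resize(a[200:345,235:345],None,fx=4,fy=4,interpolation=cv2.INTER_CUBIC))
cv2.imwrite('pics/scene9z.png',cv2.resize(b[90:200,215:315],None,fx=5,fy=5,interpolation=cv2.INTER_CUBIC))
E
python3 st.py
```

```text
yaw 167.46395225421944 pos [0.5006 0.2564 0.1248] F [-0.4897 -0.2224 -0.7112] M [ 0.0166 -0.0258  0.0465] 0.013590091613729975 14.65
yaw 167.42218242536694 pos [0.5015 0.2566 0.1264] F [ 0.7506  0.1798 -0.7999] M [-0.0015  0.0549  0.0384] 0.013566055127123198 14.75
```

View pics/side9z.png

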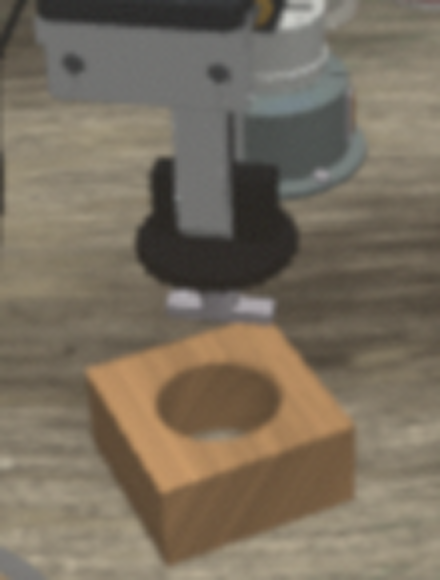

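View pics/scene9z.png

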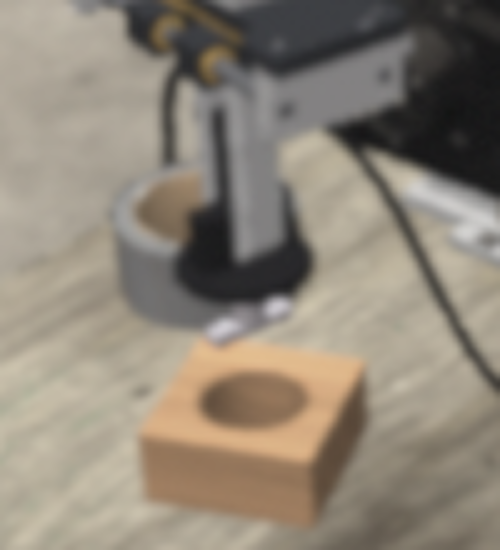

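```bash
python3 - <<'E'
from h import *
tcp=np.array([.5012,.2567])
for n,bore,foot,disc in (('side',(289.15,300.1),289.8,289.0),('scene',(265.1,169.4),264.4,263.5)):
    c=vision.calibration(n);T=c['cam_to_world']
    b=atz(c,T,bore,.04)
    pf=proj(c,T,[*tcp,.0835])[0];pd=proj(c,T,[*tcp,.116])[0]
    # mm shift along right axis
    ppm=proj(c,T,np.array([*tcp,.0835])+T[:3,0]*.001)[0][0]-pf[0]
    rb=T[:2,0]@b[:2]*1000
    for nm,m,p in(('foot',foot,pf),('disc',disc,pd)):
        rc=T[:2,0]@tcp*1000+(m-p[0])/ppm
        print(n,nm,'pred',p,'bore minus cap along right (mm)',rb-rc,T[:2,0])
E
```

```text
side foot pred [287.7161 277.2618] bore minus cap along right (mm) -2.197811853000246 [-0.998   0.0629]
side disc pred [287.0298 260.7476] bore minus cap along right (mm) -2.010662509641179 [-0.998   0.0629]
scene foot pred [265.026  154.4236] bore minus cap along right (mm) -1.401158971224092 [ 0.6205 -0.7842]
scene disc pred [264.0684 142.6239] bore minus cap along right (mm) -1.5366889534820132 [ 0.6205 -0.7842]
```

The side view shows the foot (columns 277–303) above the bore, at column 289. Combining both fixed views, the bore lies about (2.3, 3.7) mm from the cap. I'll correct for that and go lower for another check.

Call:
arm_command([
  {"slide": [-0.5,1.8,8],"turn": [0,0,0]},
  {"slide": [-0.5,1.8,8],"turn": [0,0,0]},
  {"slide": [0,0,8],"turn": [0,0,0]},
  {"slide": [0,0,6],"turn": [0,0,0]},
  {"slide": [0,0,0],"turn": [0,0,0]},
  {"slide": [0,0,0],"turn": [0,0,0]},
  {"slide": [0,0,0],"turn": [0,0,0]},
])

```text
clock: 15.45
position: [0.503, 0.2611, 0.0957]
orientation: [[-0.976, 0.217, -0.001], [0.217, 0.976, 0.001], [0.002, 0.0, -1.0]]
contact_force: [-0.7, 0.6, -1.6]
width: 0.0136
```

```bash
python3 st.py; python3 - <<'E'
from h import *
a=vision.read_camera('side')[:,:,::-1];b=vision.read_camera('scene')[:,:,::-1]
cv2.imwrite('pics/side10.png',a);cv2.imwrite('pics/scene10.png',b)
cv2.imwrite('pics/side10z.png',cv2.resize(a[230:345,245:335],None,fx=5,fy=5,interpolation=cv2.INTER_CUBIC))
cv2.imwrite('pics/scene10z.png',cv2.resize(b[110:200,225:315],None,fx=6,fy=6,interpolation=cv2.INTER_CUBIC))
E
python3 st.py
```

```text
yaw 167.47059013434233 pos [0.503  0.2611 0.0957] F [-0.6547  0.6084 -1.6017] M [ 0.0464 -0.0236  0.0028] 0.013606432343017276 15.45
yaw 167.46871829491465 pos [0.5031 0.2611 0.0959] F [-0.5593 -0.5995 -1.8631] M [-0.0277 -0.0058 -0.0188] 0.01378182587654388 15.55
```

View pics/side10z.png

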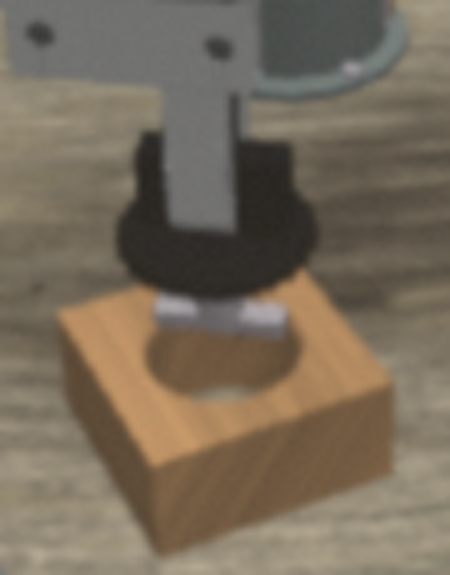

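View pics/scene10z.png

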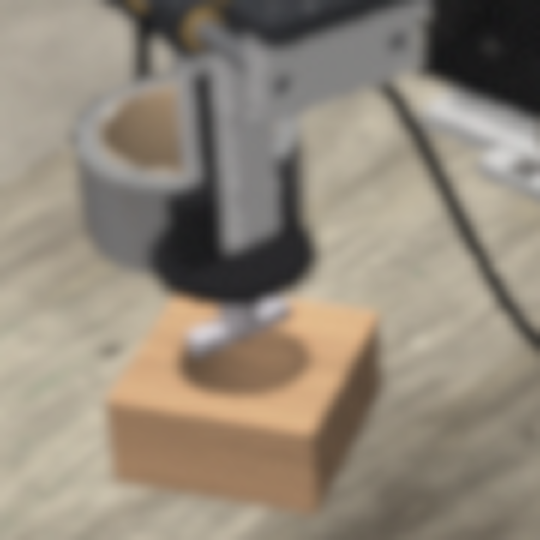

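```bash
python3 - <<'E'
from h import *
tcp=np.array([.5031,.2611])
for n,bore,foot,disc in (('side',(289.15,300.1),288.9,245+217/5-.4),('scene',(265.2,169.4),264.0,263.5)):
    c=vision.calibration(n);T=c['cam_to_world']
    b=atz(c,T,bore,.04)
    pf=proj(c,T,[*tcp,.0535])[0];pd=proj(c,T,[*tcp,.086])[0]
    ppm=proj(c,T,np.array([*tcp,.0535])+T[:3,0]*.001)[0][0]-pf[0]
    rb=T[:2,0]@b[:2]*1000
    for nm,m,p in(('foot',foot,pf),('disc',disc,pd)):
        rc=T[:2,0]@tcp*1000+(m-p[0])/ppm
        print(n,nm,'pred',p,m,'bore minus cap along right (mm)',rb-rc,ppm)
E
```

```text
side foot pred [287.1933 293.5332] 288.9 bore minus cap along right (mm) 0.00037588080147088476 0.5986036303271476
side disc pred [286.4959 277.6634] 288.0 bore minus cap along right (mm) 0.3387535930946797 0.5986036303271476
scene foot pred [265.1071 163.9327] 264.0 bore minus cap along right (mm) 2.2954971069890746 0.4166223385161629
scene disc pred [264.1635 152.5392] 263.5 bore minus cap along right (mm) 1.2306277765965774 0.4166223385161629
```

Call:
arm_command([
  {"slide": [0,-1.4,0],"turn": [0,0,0]},
  {"slide": [0,0,3],"turn": [0,0,0]},
  {"slide": [0,0,3],"turn": [0,0,0]},
  {"slide": [0,0,3],"turn": [0,0,0]},
  {"slide": [0,0,2],"turn": [0,0,0]},
  {"slide": [0,0,0],"turn": [0,0,0]},
])

```text
clock: 16.15
position: [0.5022, 0.2595, 0.084]
orientation: [[-0.976, 0.217, -0.003], [0.217, 0.976, 0.0], [0.003, -0.0, -1.0]]
contact_force: [-0.5, 0.7, -0.6]
width: 0.0138
```

```bash
python3 st.py
```

```text
yaw 167.462931177024 pos [0.5022 0.2595 0.084 ] F [-0.5002  0.6752 -0.5968] M [-0.0052  0.0304 -0.0412] 0.013773438255447261 16.15
```

Call:
arm_command([
  {"slide": [-0.5,0,1.5],"turn": [0,0,0]},
  {"slide": [0,0,2],"turn": [0,0,0]},
  {"slide": [0,0,2],"turn": [0,0,0]},
  {"slide": [0,0,0],"turn": [0,0,0]},
])

```text
clock: 16.55
position: [0.5027, 0.2594, 0.0787]
orientation: [[-0.976, 0.217, -0.003], [0.217, 0.976, 0.0], [0.003, -0.0, -1.0]]
contact_force: [0.4, -1.2, -0.9]
width: 0.0137
```

```bash
python3 st.py; python3 - <<'E'
from h import *
a=vision.read_camera('side')[:,:,::-1];b=vision.read_camera('scene')[:,:,::-1]
A=cv2.resize(a[240:345,245:335],(450,525),interpolation=cv2.INTER_CUBIC);B=cv2.resize(b[125:195,235:295],(350*525//408,525),interpolation=cv2.INTER_CUBIC)
cv2.imwrite('pics/both11.png',np.hstack([A[:, :400],B[:, :400]]))
E
```

```text
yaw 167.46217235661305 pos [0.5027 0.2594 0.0787] F [ 0.3853 -1.2058 -0.908 ] M [-0.0007 -0.0321 -0.0117] 0.013738408841687096 16.55
```

View pics/both11.png

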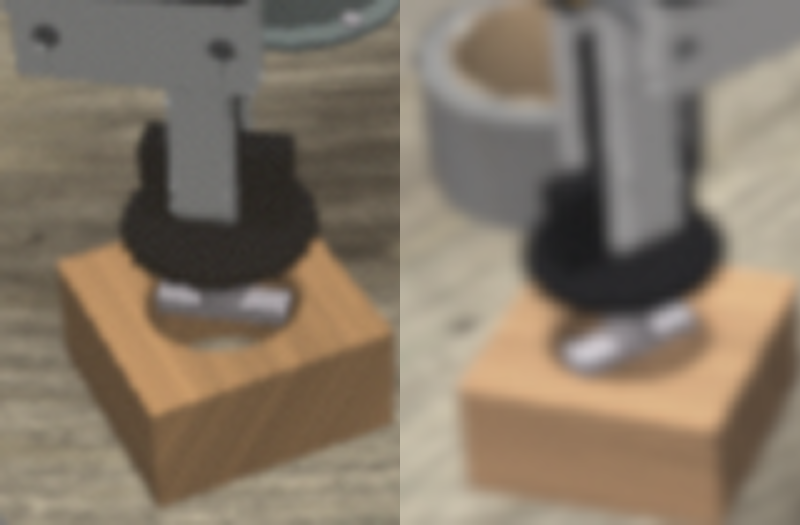

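Both views show the foot inside the bore's mouth with margin at each end, and there's no contact force. I'll lower it on down.

Call:
arm_command([
  {"slide": [0,0,3],"turn": [0,0,0]},
  {"slide": [0,0,4],"turn": [0,0,0]},
  {"slide": [0,0,4],"turn": [0,0,0]},
  {"slide": [0,0,4],"turn": [0,0,0]},
  {"slide": [0,0,3],"turn": [0,0,0]},
  {"slide": [0,0,2],"turn": [0,0,0]},
  {"slide": [0,0,0],"turn": [0,0,0]},
])

```text
clock: 17.35
position: [0.5027, 0.2594, 0.0586]
orientation: [[-0.976, 0.217, -0.003], [0.217, 0.976, 0.0], [0.003, -0.0, -1.0]]
contact_force: [0.6, 0.7, -1.7]
width: 0.0138
```

```bash
python3 st.py
```

```text
yaw 167.46289459274513 pos [0.5027 0.2594 0.0586] F [ 0.6095  0.6786 -1.7443] M [ 0.024  -0.0204  0.0353] 0.013834083215534376 17.35
```

Call:
arm_command([
  {"slide": [0,0,1],"turn": [0,0,0]},
  {"slide": [0,0,1],"turn": [0,0,0]},
  {"slide": [0,0,1],"turn": [0,0,0]},
  {"slide": [0,0,0],"turn": [0,0,0]},
])

```text
clock: 17.75
position: [0.5029, 0.2595, 0.056]
orientation: [[-0.976, 0.217, -0.002], [0.217, 0.976, 0.0], [0.002, 0.0, -1.0]]
contact_force: [0.5, 1.0, -0.8]
width: 0.0136
```

Call:
arm_command([
  {"slide": [0,0,0.6],"turn": [0,0,0]},
  {"slide": [0,0,0.6],"turn": [0,0,0]},
  {"slide": [0,0,0],"turn": [0,0,0]},
])

```text
clock: 18.05
position: [0.5028, 0.2595, 0.0548]
orientation: [[-0.976, 0.217, -0.002], [0.217, 0.976, 0.0], [0.002, 0.0, -1.0]]
contact_force: [0.5, -0.2, -1.7]
width: 0.0137
```

Call:
arm_command([
  {"slide": [0,0,0.6],"turn": [0,0,0]},
  {"slide": [0,0,0.6],"turn": [0,0,0]},
  {"slide": [0,0,0],"turn": [0,0,0]},
])

```text
clock: 18.35
position: [0.5028, 0.2595, 0.0535]
orientation: [[-0.976, 0.217, -0.002], [0.217, 0.976, 0.0], [0.002, -0.0, -1.0]]
contact_force: [0.4, 0.1, -0.9]
width: 0.0136
```

Call:
arm_command([
  {"slide": [0,0,0.5],"turn": [0,0,0]},
  {"slide": [0,0,0.5],"turn": [0,0,0]},
  {"slide": [0,0,0],"turn": [0,0,0]},
])

```text
clock: 18.65
position: [0.5028, 0.2595, 0.0526]
orientation: [[-0.976, 0.217, -0.002], [0.217, 0.976, 0.0], [0.002, -0.0, -1.0]]
contact_force: [-0.1, 0.8, -1.7]
width: 0.0136
```

Call:
arm_command([
  {"slide": [0,0,0.5],"turn": [0,0,0]},
  {"slide": [0,0,0.5],"turn": [0,0,0]},
  {"slide": [0,0,0],"turn": [0,0,0]},
])

```text
clock: 18.95
position: [0.503, 0.2595, 0.0519]
orientation: [[-0.976, 0.217, -0.002], [0.217, 0.976, 0.001], [0.002, 0.0, -1.0]]
contact_force: [-1.3, 0.2, 1.8]
width: 0.0139
```

The disc is touching the wood, with the force up from -1.4 to +1.8 N. I'll release gently with a partial opening.

Call:
arm_command([
  {"slide": [0,0,0],"turn": [0,0,0]},
  {"slide": [0,0,0],"turn": [0,0,0]},
], squeeze=5)

```text
clock: 19.15
position: [0.503, 0.2595, 0.0519]
orientation: [[-0.976, 0.217, -0.002], [0.217, 0.976, 0.001], [0.002, 0.0, -1.0]]
contact_force: [-1.2, -0.1, 2.5]
width: 0.0139
```

Call:
arm_command([
  {"slide": [0,0,0],"turn": [0,0,0]},
  {"slide": [0,0,0],"turn": [0,0,0]},
  {"slide": [0,0,0],"turn": [0,0,0]},
  {"slide": [0,0,0],"turn": [0,0,0]},
  {"slide": [0,0,0],"turn": [0,0,0]},
], grip=150)

```text
clock: 19.65
position: [0.5029, 0.2595, 0.0516]
orientation: [[-0.976, 0.217, -0.002], [0.217, 0.976, 0.001], [0.002, 0.0, -1.0]]
contact_force: [-0.3, 0.0, 0.4]
width: 0.0386
```

```bash
python3 st.py
```

```text
yaw 167.46180681774587 pos [0.5029 0.2595 0.0516] F [-0.274   0.0451  0.4194] M [-0.0265  0.0469 -0.0922] 0.038552748510446336 19.65
```

Call:
arm_command([
  {"slide": [0,0,-5],"turn": [0,0,0]},
  {"slide": [0,0,-15],"turn": [0,0,0]},
  {"slide": [0,0,-30],"turn": [0,0,0]},
  {"slide": [0,0,-35],"turn": [0,0,0]},
  {"slide": [0,0,-35],"turn": [0,0,0]},
  {"slide": [0,0,-30],"turn": [0,0,0]},
  {"slide": [-25,0,0],"turn": [0,0,0]},
  {"slide": [-25,0,0],"turn": [0,0,0]},
])

```text
clock: 20.45
position: [0.5529, 0.2489, 0.204]
orientation: [[-0.976, 0.216, 0.002], [0.216, 0.976, 0.002], [-0.001, 0.002, -1.0]]
contact_force: [0.6, 0.4, 0.3]
width: 0.0385
```

Call:
arm_command([
  {"slide": [0,0,0],"turn": [0,0,0]},
  {"slide": [0,0,0],"turn": [0,0,0]},
  {"slide": [0,0,0],"turn": [0,0,0]},
])

```text
clock: 20.75
position: [0.5508, 0.2486, 0.2013]
orientation: [[-0.976, 0.217, -0.003], [0.217, 0.976, 0.0], [0.003, -0.0, -1.0]]
contact_force: [-0.3, -0.4, -0.3]
width: 0.0388
```

```bash
python3 st.py; python3 - <<'E'
from h import *
T=wristT();w=vision.read_camera('wrist')[:,:,::-1];a=vision.read_camera('side')[:,:,::-1];b=vision.read_camera('scene')[:,:,::-1]
cv2.imwrite('pics/w12.png',w);cv2.imwrite('pics/scene12.png',b)
A=cv2.resize(a[240:345,245:335],(450,525),interpolation=cv2.INTER_CUBIC);B=cv2.resize(b[125:195,235:295],(350*525//408,525),interpolation=cv2.INTER_CUBIC)
cv2.imwrite('pics/both12.png',np.hstack([A[:, :400],B[:, :400]]))
E
```

```text
yaw 167.4773779445874 pos [0.5508 0.2486 0.2013] F [-0.2807 -0.3592 -0.2964] M [ 0.0265 -0.0076  0.0133] 0.03881654295461631 20.75
```

View pics/both12.png

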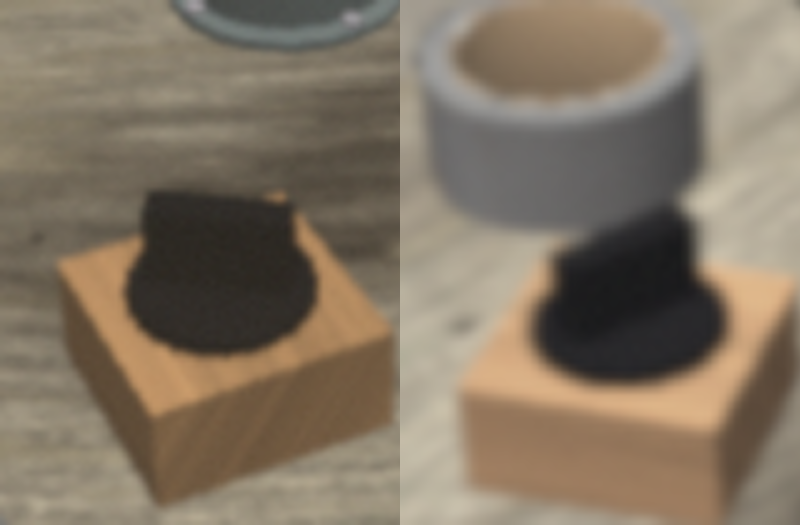

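View pics/w12.png

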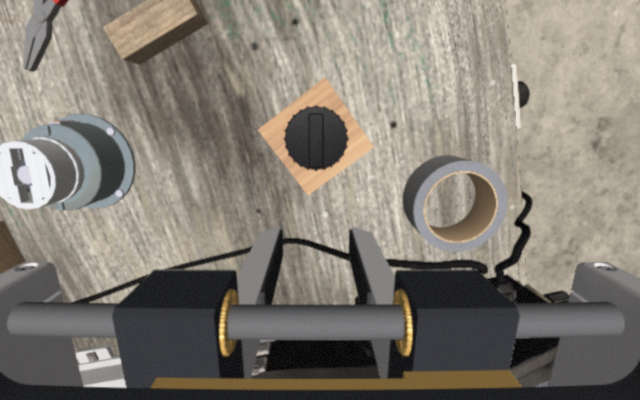

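View pics/scene12.png

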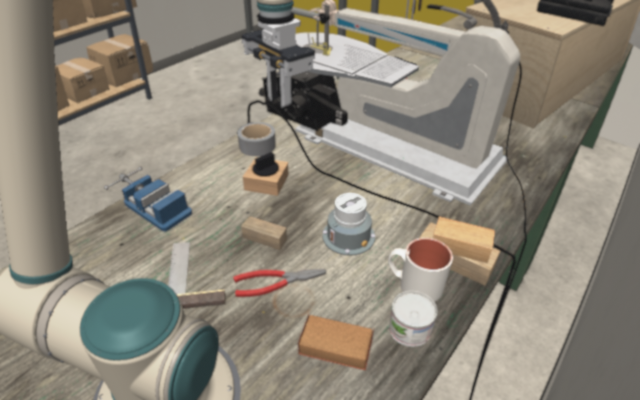

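The cap sits flat on the block: the disc's centre is at (316.5,138) and the block's at about (316.5,137) in the wrist view. The other objects haven't moved, and the arm is clear with about 0 N. I'll hand the job in.

```bash
python3 -c "
from h import *
r.sign_off()"
```

```text
the job is handed in; nothing more can be done
```

The cap is out of the tank and standing upright on the bored block, and the job was handed in at about 21 s of the 58 s allowed.

**Release:** I gripped the bar, pressed down about 5.7 mm until the foot met the floor (peak reading 11.3 N, plus about 1.5 N of cap weight), then eased off. I turned the cap about 60° anticlockwise with little resistance until the bar lined up with the tank's rib, and lifted it out with the side force at or below about 3 N.

**Placing:** I lowered the foot into the bore until the disc touched the wood. The reading rose only from about -1.5 N to about +2 N. Then I opened the fingers and backed away.

**Last checks:**
- **Cap position:** In the wrist view, the disc's centre was within about 1 pixel (roughly 1 mm) of the centre of the block's top, and the side and scene views showed it flat and upright.
- **Other objects:** The mug, tin and offcut looked unmoved in the final scene picture, and the arm read about 0 N.

**Disagreement:** Before placing, the cameras' estimates of the bore's position differed by up to about 6 mm. I settled it by measuring the cap against the bore in the same pictures. The final views showed no sign of an error, but sign-off reports no verdict.

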